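# Set a proximity sensor's gap with a feeler gauge

### The arm

A 6-joint arm with a two-finger parallel gripper is mounted at the origin on the work surface. World frame = base frame: x ahead of the robot, y to its left, z up, the work surface at z = 0. Lengths are in m, angles in rad, forces in N, time in s.
With the tool pointing down it reaches from about 0.225 to 0.875 m from the base axis. Payload 3.4 kg.
Tool frame: the origin (TCP) lies at the very end of the fingers, on their centre line; the grasp point (between the pads) lies 19 mm behind it (manip.hold_point_z is the distance from the TCP to the grasp point, in m); z points along the fingers, y is the line along which they close (so a half turn about z gives the same grasp; the last joint's range is limited). The gripper opens to 85 mm and grips with 20 to 120 N. Pads are 22 mm wide; open, the fingers measure 114 mm over their backs; the gripper's body (76 mm by 85 mm) begins 54 mm behind the grasp point. The pads swing forward as they close: fully open they stand 13 mm farther back than shut.
Start: joints at [-1.431, 0.276, 1.505, -0, 1.361, -0.121], TCP at [0.148, -0.556, 0.231] pointing down, gripper open.
Joint ranges: [-2.89, 2.89], [-0.75, 2.08], [0.22, 2.7], [-1.18, 4.32], [0.11, 2.71], [-2.7, 2.7]. Speed limits (rad/s): [2.57, 2.57, 3.14, 3.14, 3.14, 3.14].

### API

Orientations are given as a unit quaternion [w, x, y, z].
In Python, from rig import readout, viewer, order, manip gives the robot as it stands. The module is installed in compiled form; this text tells all that it offers.
- The arm moves only by the tool send_rows, never from a script. Its arguments are lists of equal length, an entry for each row: "xyz": the shift along the world's x, y, z in m, a list of three; "delta_rot": the turn, a rotation vector about the world's x, y, z in degrees, a list of three. In form: {"xyz": [[tx, ty, tz], ...], "delta_rot": [[wx, wy, wz], ...]}. A call has 1 to 12 rows; each row shifts and turns the commanded pose from where the row before left it; what a row does not reach is not made up. A row lasts 1/10 s, in which the tool goes at most 50 mm and 8.59 degrees, less where a joint would pass 70% of its speed; a pose out of reach is approached as far as the arm can. A call with a gripper value outside its range is refused whole. "gripper" is the finger opening in m, from 0 to 0.0854, set as the call begins (left out, the last holds). The fingers move at their own pace and stop on an object; "force" is the grip in N (left out, the last holds). Time passes only in rows, so rows that do not move let the fingers close. It gives the time, the measured TCP pose, the force, the opening and the grip force at its end, in the units of the state.
- readout.get_state(): the state, without advancing time (a new reading comes with each control period).
- viewer.get_image(name): name is "scene" or "top" or "wrist"; returns a dict with "color" (384x512x3 uint8, red, green, blue), "depth" (384x512 float32, m along the optical axis (not along the pixel's ray), 0 where there is no reading), "K" (3x3 intrinsics, pixels), "camera_from_world" (4x4, takes a point from world to camera coordinates). Camera axes: x right, y up, looking along -z (the intrinsics and any distortion apply to the point x, -y, -z); pixel columns grow to the right and rows downward; lengths in m; the calibration is good to about 2 mm. The wrist camera is an equidistant fisheye: a pixel r from the principal point sees the ray r / f radians off the axis. A picture is of the moment at which its call begins.
- order.sign_off(): hands the job in; it is judged then, once.
The state is a dict: "clock": time; "qpos": joint angles; "qd": joint speeds; "effort": joint torques, N m; "position": TCP position; "ee_rot": TCP orientation; "contact_force": force on the tool from outside, world axes, zero at the start; "moment": the same for the moment, N m; "width": finger opening in m; "gripper_force": force on a finger pad.
Only numpy, scipy, OpenCV 4.12 (cv2) and the standard library are available. Lean on these libraries where they do the work, as an engineer would, in place of code of your own. Each camera call takes 0.05 s, during which the arm holds its last target. There are 200 camera calls.

### The job

Set the sensing gap between the orange nose of the proximity sensor and the steel flag to the 4 mm leaf of the feeler gauge: nudge the stiffly sliding sensor mount up first if the gap is too wide, then hold the gauge by its case and slide its leaf down flat against the flag, all the way through the gap until the case is just above the flag, so that it drags on flag and nose at once, and draw it straight out without altering the gap. Do not force the leaf, do not let the nose touch the flag, leave the other things on the bench alone, and hang the gauge back in its wooden stand.

Things in the scene. Friction and masses are not known exactly. Their poses are not given: they have to be found in the camera images.
- station: Aluminium profile fixed to the bench, 80 mm wide (x), 300 mm long (y, from -130 to +170 mm), top 20 mm up, z up; turned up to 0.4 rad. At its -y end sit a black end block and a blue carriage (tops 50 mm up) with the upright steel flag, 40 mm wide, 5 mm thick, top edge 98 mm above the bench. Origin: on the bench below the flag's working face.
- flag: The upright steel flag. Origin: point on the steel flag's working face, on its middle line, 60 mm above the bench, level with the sensor's axis. y is square to the face and points to the sensor, z up, x across. The gap is the y of sensor_face in this frame: 2.5 to 14 mm at the start.
- sensor: Proximity sensor in its mount: brass barrel, 18 mm round, 76 mm long, lying along y, with an orange nose towards the flag, held in a grey clamp block. Origin: on the bench below the centre of the nose's front. It slides along y only and stays where it is left: about 3 N moves it either way, no spring.
- sensor_face (a point): Centre of the flat front of the orange nose, 60 mm above the bench; axes as flag, it faces -y. Nose underside 51 mm, top 69 mm above the bench, the front rim bevelled 2 mm back by 4 mm in. The front 22 mm of the barrel stick out of the grey clamp block.
- mount_back (a point): Point on the rear (+y) face of the grey clamp block, middle line, 85 mm above the bench, 47 mm behind sensor_face. Block 42 mm wide (x), 25 mm thick (y), top 95 mm above the bench. Sensor tail and plug stick out 41 mm behind this face, their top 69 mm up: push the face towards the flag above them, 72 to 95 mm up, or grip the block over its top.
- gauge: Feeler gauge, about 110 g, hanging upright in its stand: yellow case 28 mm wide (x), 26 mm thick (y), 48 mm high; origin: middle of its underside, z up. One steel leaf points straight down from it: 18 mm wide (x), 4 mm thick (y), tip at z = -75 mm. Where the leaf sits in the case's thickness is not known: up to 5 mm off the middle either way in y, fast, to be felt or seen.
- leaf_root (a point): Middle of the case's underside, where the leaf comes out (same point as the gauge's origin, not the leaf's own place). The last 12 mm of the leaf taper on both faces from 4 mm to a rounded tip 1.6 mm thick, so that in a gap narrower than 4 mm the leaf pushes the sensor back. A precision leaf: never press more than 10 N on either of its faces.
- stand_slot (a point): Middle of the slot's mouth on top of the gauge's wooden stand, a fixed block 50 x 50 x 85 mm high. Slot 22 mm (x) by 18 mm (y), open down to the bench, z up. The gauge hangs by the underside of its case, which rests on the block's top around the slot; leaf width along x.
- plc: White compact controller with black terminal strips, 75 x 130 x 58 mm, loose, to be left alone. Origin: centre of its underside.
- multimeter: Red and black hand multimeter lying flat, 140 x 70 x 33 mm, loose, to be left alone. Origin: centre of its underside.
- screwdriver: Screwdriver with a red handle lying flat, loose, to be left alone. Origin: on the bench below it.
Mind the look-alikes: they are no part of the job. There is more than one size of the gauge; the job needs the smaller. Of the things that look like the part that bears stand_slot, take the one that is farthest from the robot's base at the start.

How it is judged:
By the outcome, as a careful person would: the job done as asked, in the order asked, and still so for the second after the job is handed in, with the robot touching nothing.
It also fails if it takes over 69 s, if anything falls off the work surface, if the arm or the gripper's body presses on something with over 40 N, if the wrist force passes 120 N, or if a joint passes its speed limit or range.

## Working session

There is one attempt and no reset: what is moved stays moved. The work goes in short steps, Python scripts to look and compute and a tool call to move; the robot and the scene stay as the last step left them, time stands still between calls to the robot, and variables do not carry over. Pictures are saved under pics/ and viewed, at most 10 in all, crops included, and the job is handed in when it is done.

Besides the shell and the picture viewer there is one more tool, called as a command line: name --argument value ..., lists and objects as JSON in quotes. send_rows: Moves the arm, as the interface text tells. Its arguments: {"type":"object","properties":{"xyz":{"type":"array"},"delta_rot":{"type":"array"},"gripper":{"type":"number"},"force":{"type":"number"}},"required":["xyz","delta_rot"]}

```bash
mkdir -p pics
cat > h.py <<'E'
import numpy as np, cv2
from rig import readout, viewer, order, manip
def grab(n):
    d=viewer.get_image(n); np.savez('last_%s.npz'%n,**d); return d
def load(n): return dict(np.load('last_%s.npz'%n))
def pts(d):
    "world point per pixel from depth (pinhole)"
    K=d['K'];h,w=d['depth'].shape;u,v=np.meshgrid(np.arange(w),np.arange(h));z=d['depth']
    c=np.stack([(u-K[0,2])/K[0,0]*z,-(v-K[1,2])/K[1,1]*z,-z,np.ones_like(z)],-1)
    return (c@np.linalg.inv(d['camera_from_world']).T)[...,:3]
def save(d,n,crop=None,s=1):
    im=d['color'][...,::-1]
    if crop: im=im[crop[1]:crop[3],crop[0]:crop[2]]
    cv2.imwrite('pics/'+n,cv2.resize(im,None,fx=s,fy=s,interpolation=cv2.INTER_CUBIC))
E
python3 - <<'E'
from h import *
a=grab('scene');b=grab('top')
im=np.hstack([a['color'],b['color']])[...,::-1]
cv2.imwrite('pics/a.png',cv2.resize(np.vstack([a['color'],b['color']])[...,::-1],None,fx=.78,fy=.78,interpolation=cv2.INTER_AREA))
for d in(a,b): print(d['K'].round(1).tolist(),d['camera_from_world'].round(3).tolist())
print(readout.get_state())
print(manip.hold_point_z)
E
```

```text
[[399.0, 0.0, 248.1], [0.0, 399.0, 190.0], [0.0, 0.0, 1.0]] [[-0.803, 0.596, 0.007, 0.525], [-0.31, -0.428, 0.849, 0.101], [0.509, 0.679, 0.529, -1.379], [0.0, 0.0, 0.0, 1.0]]
[[466.9, 0.0, 256.1], [0.0, 466.9, 187.7], [0.0, 0.0, 1.0]] [[-0.027, -1.0, -0.009, 0.017], [0.995, -0.027, 0.093, -0.653], [-0.093, -0.007, 0.996, -0.904], [0.0, 0.0, 0.0, 1.0]]
{'clock': 0.1, 'qpos': array([-1.43101492e+00,  2.76523852e-01,  1.50602919e+00,  2.39897249e-05,
        1.36074016e+00, -1.21026441e-01]), 'qd': array([-0.00020944, -0.00073998, -0.00291257,  0.00096877, -0.00104629,
       -0.00070277]), 'effort': array([ 1.03498060e-03, -4.17702019e+01, -2.46404582e+01, -1.93230167e-04,
        5.77181345e-03,  1.98236776e-06]), 'position': array([ 0.14818898, -0.55506296,  0.23052172]), 'ee_rot': array([-8.50344513e-04,  9.91509418e-01,  1.30032112e-01,  3.75526520e-06]), 'contact_force': array([-0.94481059, -0.06967528,  0.22485755]), 'moment': array([ 0.01574465,  0.0116349 , -0.00662672]), 'gripper_force': 0.0, 'width': 0.08561695247269083}
0.0187
```

View pics/a.png

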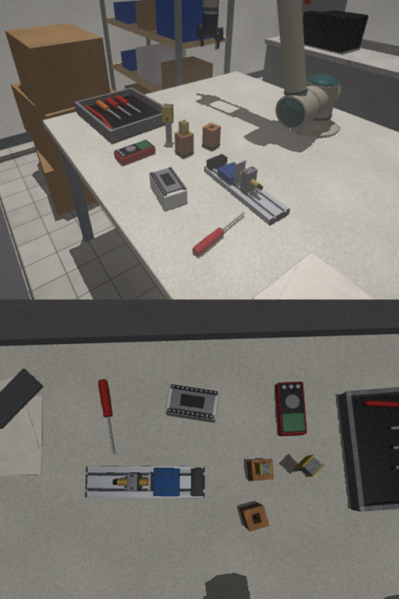

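Run:
```python
from h import *
a=load('scene');b=load('top')
x=cv2.resize(a['color'][115:290,175:385],None,fx=2.66,fy=2.66,interpolation=cv2.INTER_CUBIC)
y=cv2.resize(b['color'][180:310,100:430],None,fx=2.4,fy=2.4,interpolation=cv2.INTER_CUBIC)
print(x.shape,y.shape)
cv2.imwrite('pics/b1.png',x[...,::-1]);cv2.imwrite('pics/b2.png',y[...,::-1])
P=pts(b)
for n,(u,v) in dict(stand1=(332,216),stand2=(326,278),big=(400,212)).items():
    print(n,P[v-3:v+4:3,u-3:u+4:3].reshape(-1,3).round(3).tolist()[::2])
```

```text
(466, 559, 3) (312, 792, 3)
stand1 [[0.597, -0.136, 0.086], [0.595, -0.14, 0.132], [0.59, -0.137, 0.113], [0.586, -0.136, 0.088], [0.584, -0.14, 0.132]]
stand2 [[0.483, -0.12, 0.087], [0.477, -0.139, 0.03], [0.47, -0.136, 0.012], [0.472, -0.12, 0.085], [0.465, -0.14, 0.023]]
big [[0.598, -0.243, 0.157], [0.598, -0.252, 0.159], [0.593, -0.247, 0.159], [0.588, -0.241, 0.161], [0.587, -0.252, 0.159]]
```

View pics/b1.png

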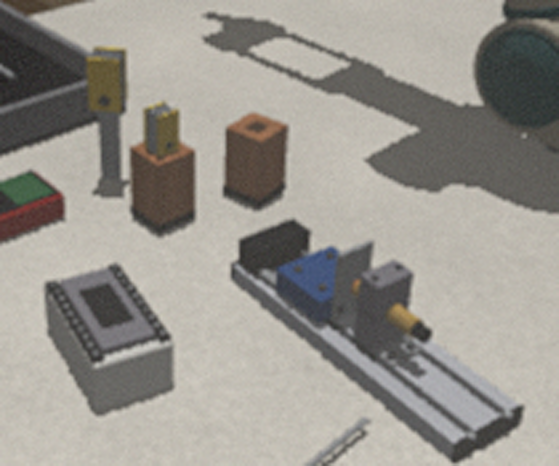

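View pics/b2.png

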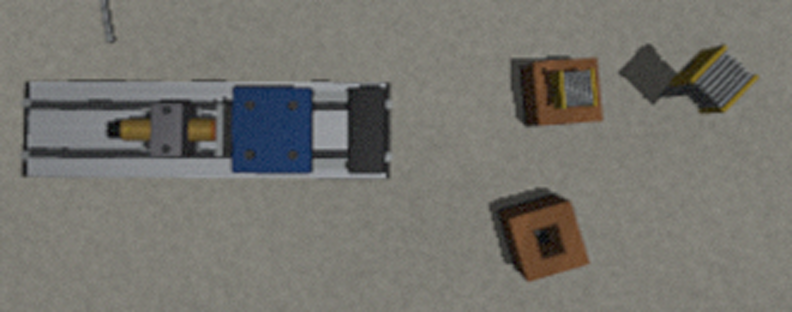

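The things that could be mistaken, by top-camera pixel:
- **Gauges:** the small one, in its stand at (332,216), and a taller one standing free at (400,212). I take the small one.
- **Stands:** one at (332,216), about 0.60 m from the base, and an empty turned one at (326,278), about 0.49 m. I take the farther one, which holds the small gauge.

The crops confirm both choices. The station's flag is at about (190,233), with the orange nose close to it.

Run:
```python
from h import *
b=load('top');P=pts(b)
def rect(m,name):
    q=P[m][:,:2].astype(np.float32); r=cv2.minAreaRect(q*1000); print(name,len(q),np.round(r[0],1),np.round(r[1],1),round(r[2],2))
u,v=np.meshgrid(np.arange(512),np.arange(384))
hsv=cv2.cvtColor(b['color'],cv2.COLOR_RGB2HSV)
roi=(u>100)&(u<270)&(v>205)&(v<262)
rect(roi&(P[...,2]>.014)&(P[...,2]<.06),'station')
rect(roi&(hsv[...,0]>100)&(hsv[...,0]<125)&(hsv[...,1]>110),'blue')
rect(roi&(P[...,2]>.085),'high');
m=roi&(P[...,2]>.085); 
for x in range(100,270):
    if m[:,x].sum(): print(x,m[:,x].sum(),P[:,x][m[:,x]].mean(0).round(4))
s=(u>305)&(u<358)&(v>195)&(v<240)
rect(s&(P[...,2]>.075)&(P[...,2]<.1),'stand'); rect(s&(P[...,2]>.122),'gauge')
# stand top
print(np.median(P[...,2][s&(P[...,2]>.075)&(P[...,2]<.1)]),np.median(P[...,2][s&(P[...,2]>.122)]))
w=grab('wrist');print(w['K'].tolist(),np.linalg.inv(w['camera_from_world']).round(4).tolist())
```

```text
station 5348 [565.8 142.4] [309.3  78.4] 88.45
blue 1115 [563.7  57.6] [129.3  68. ] 88.37
high 424 [564.6  83.5] [181.2  38.9] 88.46
113 1 [ 0.566  -0.0071  0.961 ]
116 1 [ 0.566  -0.0071  0.961 ]
128 1 [ 0.566  -0.0071  0.961 ]
133 1 [ 0.566  -0.0071  0.961 ]
135 1 [ 0.566  -0.0071  0.961 ]
140 1 [ 0.566  -0.0071  0.961 ]
149 1 [ 0.566  -0.0071  0.961 ]
153 1 [ 0.566  -0.0071  0.961 ]
156 1 [ 0.566  -0.0071  0.961 ]
159 1 [ 0.566  -0.0071  0.961 ]
162 1 [ 0.566  -0.0071  0.961 ]
163 22 [0.5669 0.1732 0.0946]
164 22 [0.5675 0.1632 0.1341]
165 22 [0.5668 0.1695 0.0946]
166 22 [0.5668 0.1675 0.0952]
167 22 [0.5675 0.1579 0.1343]
168 22 [0.5667 0.1638 0.0953]
169 22 [0.5666 0.1619 0.0958]
170 22 [0.5666 0.16   0.0957]
171 22 [0.5665 0.1583 0.095 ]
172 22 [0.5665 0.1565 0.0948]
173 22 [0.567  0.1473 0.1341]
174 22 [0.5664 0.1527 0.0951]
175 22 [0.5663 0.1508 0.0955]
176 22 [0.5663 0.1494 0.0933]
177 13 [0.5718 0.1246 0.2214]
180 1 [ 0.566  -0.0071  0.961 ]
190 9 [0.5537 0.1228 0.0983]
191 22 [0.5655 0.1209 0.0979]
192 22 [0.5655 0.1189 0.0984]
193 22 [0.5655 0.112  0.1341]
194 1 [0.5756 0.1168 0.0867]
203 1 [ 0.566  -0.0071  0.961 ]
204 2 [ 0.566  -0.0071  0.961 ]
215 1 [ 0.566  -0.0071  0.961 ]
216 2 [ 0.566  -0.0071  0.961 ]
221 1 [ 0.566  -0.0071  0.961 ]
225 1 [ 0.566  -0.0071  0.961 ]
240 1 [ 0.566  -0.0071  0.961 ]
241 1 [ 0.566  -0.0071  0.961 ]
242 1 [ 0.566  -0.0071  0.961 ]
244 1 [ 0.566  -0.0071  0.961 ]
252 1 [ 0.566  -0.0071  0.961 ]
256 1 [ 0.566  -0.0071  0.961 ]
263 1 [ 0.566  -0.0071  0.961 ]
stand 476 [ 588.2 -150.5] [49.8 50.9] 2.85
gauge 228 [584.9 -84.6] [ 27.2 157.1] 3.89
0.08524129692356969 0.13160910252319308
[[297.3186396354542, 0.0, 249.7304834574833], [0.0, 297.3186396354542, 195.41006758033956], [0.0, 0.0, 1.0]] [[0.2579, 0.9229, 0.2859, 0.2209], [-0.9662, 0.2471, 0.074, -0.5358], [-0.0023, -0.2953, 0.9554, 0.3727], [0.0, 0.0, 0.0, 1.0]]
```

send_rows --xyz '[[0.029,0.034,0],[0.029,0.034,0],[0.029,0.034,0],[0.029,0.034,0],[0.029,0.034,0],[0.029,0.034,0],[0.029,0.034,0],[0.029,0.034,0],[0.029,0.034,0],[0.029,0.034,0],[0.029,0.034,-0.01],[0.033,0.034,-0.01]]' --delta_rot '[[0,0,-1.375],[0,0,-1.375],[0,0,-1.375],[0,0,-1.375],[0,0,-1.375],[0,0,-1.375],[0,0,-1.375],[0,0,-1.375],[0,0,-1.375],[0,0,-1.375],[0,0,-1.375],[0,0,-1.375]]'

```text
clock: 1.35
position: [0.501, -0.146, 0.2113]
ee_rot: [0.0, 1.0, -0.014, 0.0]
contact_force: [1.2, -0.4, 0.4]
width: 0.0858
gripper_force: 0.0
```

send_rows --xyz '[[0,0,0],[0,0,0]]' --delta_rot '[[0,0,0],[0,0,0]]'

```text
clock: 1.55
position: [0.5002, -0.1467, 0.2106]
ee_rot: [0.0, 1.0, -0.012, -0.001]
contact_force: [-0.9, -0.4, 0.7]
width: 0.0856
gripper_force: 0.0
```

```bash
cat >> h.py <<'E'
def ray(d,u,v):
    "wrist fisheye ray(s): origin, dirs in world"
    K=d['K'];x=(np.asarray(u,float)-K[0,2])/K[0,0];y=(np.asarray(v,float)-K[1,2])/K[1,1]
    r=np.hypot(x,y)+1e-12
    c=np.stack([np.sin(r)*x/r,-np.sin(r)*y/r,-np.cos(r)],-1)
    T=np.linalg.inv(d['camera_from_world']); return T[:3,3],c@T[:3,:3].T
def onz(d,u,v,z):
    o,r=ray(d,u,v); t=(z-o[2])/r[...,2]; return o+t[...,None]*r
def wpts(d):
    h,w=d['depth'].shape;u,v=np.meshgrid(np.arange(w),np.arange(h));o,r=ray(d,u,v)
    ax=-np.linalg.inv(d['camera_from_world'])[:3,2]
    return o+r*(d['depth']/(r@ax))[...,None]
E
python3 - <<'E'
from h import *
w=grab('wrist');save(w,'c.png',s=1.5);P=wpts(w)
print(readout.get_state()['position'],readout.get_state()['ee_rot'])
h=cv2.cvtColor(w['color'],cv2.COLOR_RGB2HSV)
near=(abs(P[...,0]-.588)<.05)&(abs(P[...,1]+.145)<.05)
for n,lo,hi in(('stand',.078,.092),('case',.126,.137)):
    m=(near&(P[...,2]>lo)&(P[...,2]<hi)).astype(np.uint8)
    m=cv2.morphologyEx(m,cv2.MORPH_OPEN,np.ones((3,3)))
    q=P[m>0]; print(n,len(q),np.median(q[:,2]),cv2.minAreaRect((q[:,:2]*1000).astype(np.float32)))
E
```

```text
[ 0.49982126 -0.14761991  0.21099432] [ 1.99301513e-04  9.99914972e-01 -1.30193863e-02 -7.10115964e-04]
stand 1910 0.08451441486379532 ((588.6155395507812, -148.51870727539062), (50.82631301879883, 50.318382263183594), 2.437103271484375)
case 1107 0.1310779102213689 ((589.613037109375, -148.31578063964844), (27.153980255126953, 26.090425491333008), 2.4732272624969482)
```

View pics/c.png

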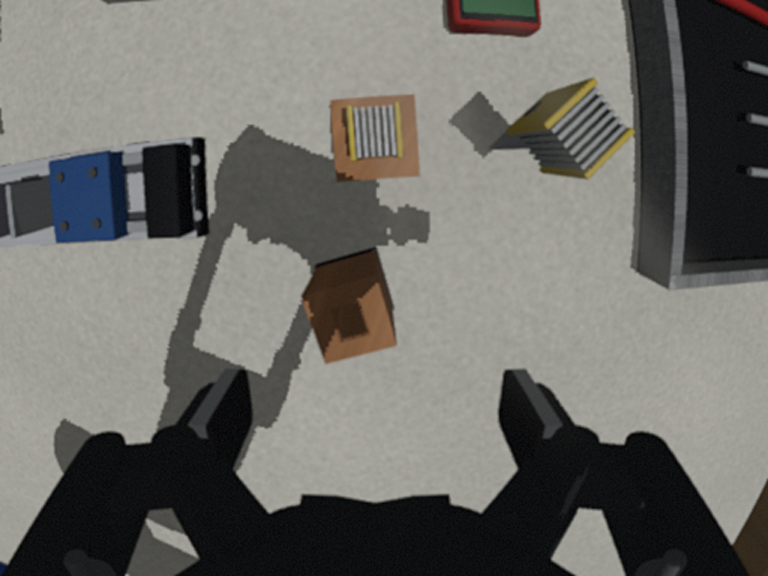

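The small gauge's case is at pixel (375,132), at (0.5896, -0.1483), turned 2.5° and standing in the far stand. The taller gauge is at (575,130) and the decoy stand at (350,305). Next I look at the station.

send_rows --xyz '[[-0.0025,0.0353,-0.0075],[-0.0025,0.0353,-0.0075],[-0.0025,0.0353,-0.0075],[-0.0025,0.0353,-0.0075],[-0.0025,0.0353,-0.0075],[-0.0025,0.0353,-0.0075],[-0.0025,0.0353,-0.0075],[-0.0025,0.0353,-0.0075],[0,0,0],[0,0,0]]' --delta_rot '[[0,0,0],[0,0,0],[0,0,0],[0,0,0],[0,0,0],[0,0,0],[0,0,0],[0,0,0],[0,0,0],[0,0,0]]' --gripper 0.0

```text
clock: 2.6
position: [0.4802, 0.1337, 0.1515]
ee_rot: [0.001, 1.0, -0.014, 0.0]
contact_force: [-0.0, 0.0, 0.7]
width: -0.0
gripper_force: 0.0
```

```bash
cat > st.py <<'E'
from h import *
import sys
w=grab('wrist');save(w,sys.argv[1],s=1.5);P=wpts(w)
s=readout.get_state();print(s['position'],s['ee_rot'],s['contact_force'])
near=(abs(P[...,0]-.567)<.035)&(P[...,1]>.0)&(P[...,1]<.26)
def get(lo,hi,y0,y1,n):
    m=(near&(P[...,2]>lo)&(P[...,2]<hi)&(P[...,1]>y0)&(P[...,1]<y1)).astype(np.uint8)
    q=P[m>0]; r=cv2.minAreaRect((q[:,:2]*1000).astype(np.float32));print(n,len(q),np.median(q[:,2]).round(4),np.round(r[0],2),np.round(r[1],2),round(r[2],2));return q
f=get(.094,.102,.10,.135,'flag');b=get(.090,.099,.138,.19,'block');c=get(.045,.054,.03,.135,'carriage')
yw=np.array([np.sin(np.radians(1.5)),np.cos(np.radians(1.5))])
for q,n in((f,'flag'),(b,'block')):
    t=q[:,:2]@yw*1000; print(n,np.percentile(t,[0,1,5,50,95,99,100]).round(2))
hh=cv2.cvtColor(w['color'],cv2.COLOR_RGB2HSV)
m=near&(hh[...,0]<16)&(hh[...,1]>140)&(P[...,2]>.05)&(P[...,2]<.075)
q=P[m];print('orange',len(q),np.percentile(q[:,:2]@yw*1000,[0,2,10,50,98]).round(2) if len(q) else '',q[:,2].max() if len(q) else '')
E
python3 st.py d.png
```

```text
[0.48048012 0.13331531 0.15172297] [ 4.93586925e-04  9.99899894e-01 -1.41371124e-02  3.15911113e-04] [0.44039969 0.34045056 0.73895624]
flag 468 0.0975 [566.   121.99] [ 4.74 40.22] 88.65
block 2261 0.0945 [567.18 163.33] [25.26 42.2 ] 88.25
carriage 5931 0.0495 [566.29  89.01] [70.04 68.62] 89.89
flag [134.36 134.44 134.5  136.53 139.04 139.09 139.13]
block [165.48 165.9  166.73 177.63 189.04 190.35 190.8 ]
orange 0
```

View pics/d.png

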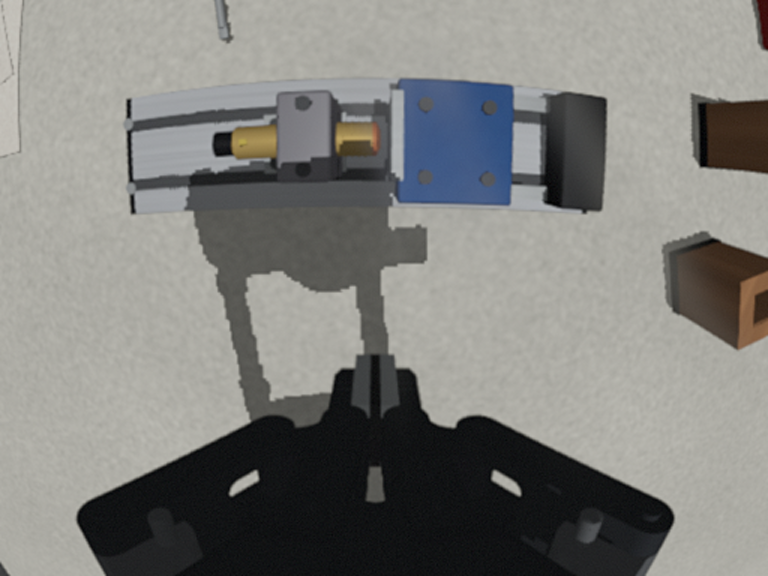

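Run:
```python
from h import *
w=load('wrist');P=wpts(w)
ux=np.arange(244,272)
for v in (88,92):
  p65=onz(w,ux,v+0*ux,.065); p98=onz(w,ux,v+0*ux,.0978)
  yw=np.array([np.sin(np.radians(1.5)),np.cos(np.radians(1.5))])
  print(v)
  for i,u in enumerate(ux): print(u,w['color'][v,u],(P[v,u]*1000).round(1),'t65 %.1f t98 %.1f'%(p65[i,:2]@yw*1000,p98[i,:2]@yw*1000))
```

```text
88
244 [154 134  92] [569.3 135.8  66.8] t65 150.7 t98 150.1
245 [153 134  93] [569.1 135.   69.4] t65 149.9 t98 149.4
246 [152 135  93] [569.2 134.3  68.1] t65 149.2 t98 148.8
247 [155 133  93] [569.1 133.5  68.5] t65 148.4 t98 148.1
248 [160 120  86] [569.2 132.8  67.5] t65 147.7 t98 147.5
249 [162 109  79] [569.2 132.   66.7] t65 146.9 t98 146.8
250 [152 101  75] [569.1 131.3  68.2] t65 146.1 t98 146.2
251 [128  87  70] [569.1 130.6  67.7] t65 145.4 t98 145.5
252 [113  81  69] [569.2 129.8  65.5] t65 144.6 t98 144.9
253 [101  84  78] [569.4 129.   62.1] t65 143.9 t98 144.2
254 [91 90 93] [572.  127.5  19.5] t65 143.1 t98 143.6
255 [90 93 97] [572.  126.6  19.4] t65 142.4 t98 143.0
256 [90 92 96] [572.  125.7  18.5] t65 141.6 t98 142.3
257 [89 90 94] [571.9 124.9  20.2] t65 140.9 t98 141.7
258 [79 81 84] [571.3 124.2  29.1] t65 140.1 t98 141.0
259 [73 75 78] [569.6 124.2  57.1] t65 139.4 t98 140.4
260 [102 105 107] [568.3 124.2  78.4] t65 138.6 t98 139.7
261 [147 151 152] [567.2 124.2  97.1] t65 137.8 t98 139.1
262 [172 176 177] [567.1 123.6  97.5] t65 137.1 t98 138.4
263 [174 178 
[... 1417 characters left out ...]
40.4
260 [100 102 104] [565.3 124.3  79.8] t65 138.6 t98 139.7
261 [144 148 150] [564.5 124.3  96.4] t65 137.8 t98 139.1
262 [171 174 176] [564.5 123.7  97.8] t65 137.1 t98 138.4
263 [174 177 179] [564.5 123.   97.6] t65 136.3 t98 137.8
264 [173 176 178] [564.4 122.4  97.9] t65 135.6 t98 137.1
265 [173 176 178] [564.5 121.7  97.3] t65 134.8 t98 136.5
266 [175 178 179] [564.5 121.   96. ] t65 134.1 t98 135.8
267 [172 176 177] [564.5 120.4  96.7] t65 133.3 t98 135.2
268 [152 158 167] [564.5 119.7  96.7] t65 132.5 t98 134.5
269 [105 119 145] [566.6 116.   49.7] t65 131.8 t98 133.9
270 [ 72  93 134] [566.7 115.2  48.8] t65 131.0 t98 133.2
271 [ 68  90 132] [566.6 114.5  50.6] t65 130.3 t98 132.6
```

Pixels from the wrist view, at 1.5×:
- **Nose front:** x≈379, which is t = 143.7 mm along the station's y axis.
- **Flag face:** x≈391, t = 139.1 mm.

That makes the gap about 4.5 mm, slightly too wide, so it needs a nudge of about 1.2 mm. I go in behind the block.

send_rows --xyz '[[0.022,0.018,0],[0.022,0.018,0],[0.022,0.018,0],[0.022,0.018,0],[0,0,-0.024],[0,0,-0.024],[0,0,-0.022],[0,0,0],[0,0,0],[0,0,0]]' --delta_rot '[[0,0,0],[0,0,0],[0,0,0],[0,0,0],[0,0,0],[0,0,0],[0,0,0],[0,0,0],[0,0,0],[0,0,0]]'

```text
clock: 3.65
position: [0.5697, 0.2061, 0.083]
ee_rot: [-0.0, 1.0, -0.014, 0.001]
contact_force: [0.9, 0.5, 1.0]
width: -0.0003
gripper_force: 0.0
```

```bash
cat > fz.py <<'E'
from h import *
s=readout.get_state();print(s['clock'],(s['position']*1000).round(2),s['ee_rot'].round(4),s['contact_force'].round(2),s['moment'].round(3),s['width'])
E
python3 fz.py
python3 - <<'E'
from h import *
w=grab('wrist');P=wpts(w)
# fingertip extents: dark points near the tool end
s=readout.get_state()['position']
m=(abs(P[...,0]-s[0])<.03)&(abs(P[...,1]-s[1])<.05)&(P[...,2]>.075)&(P[...,2]<.11)&(w['depth']>0)
q=P[m]; print(len(q), (np.percentile(q,[0,2,50,98,100],axis=0)*1000).round(1).tolist())
for y in np.arange(.15,.24,.005):
    k=q[(abs(q[:,1]-y)<.0025)]; print(y.round(3),len(k),k.mean(0).round(3) if len(k) else '')
E
```

```text
3.65 [569.71 206.08  82.96] [-2.000e-04  9.999e-01 -1.430e-02  1.500e-03] [0.94 0.46 1.04] [-0.025 -0.039  0.015] -0.0003061938923723438
4096 [[548.7, 156.4, 75.0], [555.9, 156.9, 76.9], [577.1, 172.6, 94.3], [588.7, 217.5, 108.6], [589.3, 219.6, 110.0]]
0.15 0 
0.155 158 [0.574 0.157 0.093]
0.16 633 [0.575 0.16  0.093]
0.165 640 [0.577 0.165 0.093]
0.17 607 [0.577 0.17  0.093]
0.175 872 [0.573 0.175 0.088]
0.18 0 
0.185 0 
0.19 9 [0.576 0.192 0.104]
0.195 208 [0.576 0.195 0.1  ]
0.2 217 [0.579 0.2   0.099]
0.205 236 [0.58  0.205 0.099]
0.21 239 [0.58  0.21  0.099]
0.215 194 [0.577 0.215 0.1  ]
0.22 83 [0.577 0.218 0.101]
0.225 0 
0.23 0 
0.235 0
```

send_rows --xyz '[[-0.0001,-0.005,0],[-0.0001,-0.005,0],[-0.0001,-0.003,0],[0,0,0],[0,0,0]]' --delta_rot '[[0,0,0],[0,0,0],[0,0,0],[0,0,0],[0,0,0]]'

```text
clock: 4.2
position: [0.568, 0.1937, 0.0814]
ee_rot: [-0.0, 1.0, -0.014, 0.0]
contact_force: [-0.3, 0.2, -0.9]
width: 0.0001
gripper_force: 0.0
```

send_rows --xyz '[[0,-0.0005,0],[0,-0.0005,0]]' --delta_rot '[[0,0,0],[0,0,0]]'

```text
clock: 4.4
position: [0.5679, 0.1929, 0.0813]
ee_rot: [0.0, 1.0, -0.013, -0.0]
contact_force: [0.6, 0.6, -0.4]
width: 0.0003
gripper_force: 0.0
```

send_rows --xyz '[[0,-0.0005,0],[0,-0.0005,0]]' --delta_rot '[[0,0,0],[0,0,0]]'

```text
clock: 4.6
position: [0.568, 0.1918, 0.0813]
ee_rot: [0.0, 1.0, -0.014, -0.0]
contact_force: [-0.4, 0.5, -0.2]
width: -0.0002
gripper_force: 0.0
```

```bash
python3 st.py e0.png
```

```text
[0.56797804 0.1917834  0.08131936] [ 7.07139110e-05  9.99908242e-01 -1.35462914e-02  4.72743653e-06] [-1.11689538 -0.53235357 -0.67443905]
flag 770 0.0972 [566.19 122.05] [ 6.47 40.97] 87.83
block 3039 0.0944 [571.62 170.18] [34.54 39.03] 0.25
carriage 5315 0.0494 [566.28  89.64] [71.   68.95] 88.77
flag [133.52 133.98 134.46 137.5  139.56 139.84 140.01]
block [165.57 166.47 167.73 180.06 195.54 203.13 204.81]
orange 76 [143.81 144.03 145.1  146.6  147.52] 0.06949303208303734
```

send_rows --xyz '[[0,-0.0005,0],[0,-0.0005,0]]' --delta_rot '[[0,0,0],[0,0,0]]'

```text
clock: 4.85
position: [0.568, 0.1908, 0.0813]
ee_rot: [0.0, 1.0, -0.014, 0.0]
contact_force: [0.2, -0.4, 0.4]
width: -0.0001
gripper_force: 0.0
```

send_rows --xyz '[[0,-0.0005,0],[0,0,0]]' --delta_rot '[[0,0,0],[0,0,0]]'

```text
clock: 5.05
position: [0.5679, 0.1902, 0.0813]
ee_rot: [0.0, 1.0, -0.014, -0.0]
contact_force: [0.2, -0.8, 0.6]
width: -0.0002
gripper_force: 0.0
```

send_rows --xyz '[[0,-0.0005,0],[0,0,0]]' --delta_rot '[[0,0,0],[0,0,0]]'

```text
clock: 5.25
position: [0.568, 0.1897, 0.0813]
ee_rot: [0.0, 1.0, -0.014, -0.0]
contact_force: [1.2, 0.5, 0.1]
width: 0.0
gripper_force: 0.0
```

```bash
cat > blk.py <<'E'
from h import *
w=grab('wrist');P=wpts(w);s=readout.get_state();print(s['position'].round(4),s['contact_force'].round(2))
yw=np.array([np.sin(np.radians(1.5)),np.cos(np.radians(1.5))]);T=P[...,:2]@yw*1000
X=P[...,0]
hh=cv2.cvtColor(w['color'],cv2.COLOR_RGB2HSV)
m=(hh[...,0]<16)&(hh[...,1]>140)&(P[...,2]>.05)&(P[...,2]<.075)&(abs(X-.567)<.03)&(abs(P[...,1]-.13)<.02)
print('orange',m.sum(),np.percentile(T[m],[0,2,10,50]).round(2))
face=(abs(X-.566)<.017)&(abs(T-139)<3)&(P[...,2]>.055)&(P[...,2]<.094); print('flagface',face.sum(),np.median(T[face]) if face.any() else '')
f=(abs(X-.567)<.017)&(T>160)&(T<170)&(P[...,2]>.072)&(P[...,2]<.091);print('block front face',f.sum(),np.median(T[f]).round(2) if f.any() else '')
f=(abs(X-.567)<.019)&(P[...,2]>.091)&(P[...,2]<.098)&(T>158)&(T<180);print('block top start',f.sum(),np.percentile(T[f],[0,1,2]).round(2))
r=(T>185)&(T<196)&(P[...,2]>.08)&(P[...,2]<.091)&(abs(X-.567)<.02);print('rear face',r.sum(),np.median(T[r]).round(2) if r.any() else '')
E
python3 blk.py
```

```text
[0.568  0.1898 0.0813] [ 0.2   0.5  -0.35]
orange 84 [144.56 144.73 145.4  146.67]
flagface 1377 139.18054172492555
block front face 0 
block top start 1331 [165.4  166.11 166.43]
rear face 92 190.7
```

send_rows --xyz '[[0,-0.0005,0],[0,0,0]]' --delta_rot '[[0,0,0],[0,0,0]]'

```text
clock: 5.5
position: [0.568, 0.1894, 0.0813]
ee_rot: [-0.0, 1.0, -0.014, -0.0]
contact_force: [-0.3, 1.1, -0.6]
width: 0.0002
gripper_force: 0.2
```

send_rows --xyz '[[0,-0.0005,0],[0,0,0]]' --delta_rot '[[0,0,0],[0,0,0]]'

```text
clock: 5.7
position: [0.568, 0.1893, 0.0813]
ee_rot: [-0.0, 1.0, -0.014, 0.0]
contact_force: [0.5, 2.4, -0.3]
width: 0.0001
gripper_force: 1.1
```

send_rows --xyz '[[0,-0.0005,0],[0,0,0]]' --delta_rot '[[0,0,0],[0,0,0]]'

```text
clock: 5.9
position: [0.568, 0.1888, 0.0814]
ee_rot: [-0.0, 1.0, -0.014, 0.0]
contact_force: [-0.8, 3.2, 0.2]
width: -0.0
gripper_force: 1.5
```

send_rows --xyz '[[0,-0.0005,0],[0,0,0]]' --delta_rot '[[0,0,0],[0,0,0]]'

```text
clock: 6.1
position: [0.5679, 0.1879, 0.0813]
ee_rot: [-0.0, 1.0, -0.014, -0.0]
contact_force: [0.9, 3.2, -0.9]
width: -0.0004
gripper_force: 1.5
```

```bash
python3 blk.py
```

```text
[0.568  0.1879 0.0814] [-1.28  2.92  0.66]
orange 81 [143.32 143.6  144.31 145.3 ]
flagface 1344 139.18682630559027
block front face 0 
block top start 1492 [164.28 164.84 165.05]
rear face 96 189.42
```

send_rows --xyz '[[0,0.006,0],[0,0.009,0],[0,0,0.04],[0,0,0.04],[0,0,0.03],[0,0,0]]' --delta_rot '[[0,0,0],[0,0,0],[0,0,0],[0,0,0],[0,0,0],[0,0,0]]'

```text
clock: 6.75
position: [0.571, 0.2037, 0.1966]
ee_rot: [-0.001, 1.0, -0.013, 0.005]
contact_force: [0.1, 0.8, 0.5]
width: -0.0002
gripper_force: 0.0
```

send_rows --xyz '[[0.0024,-0.039,0],[0.0024,-0.039,0],[0.0024,-0.039,0],[0.0024,-0.039,0],[0.0024,-0.039,0],[0.0024,-0.039,0],[0.0024,-0.039,0],[0.0024,-0.039,0],[0.0024,-0.039,0],[0,0,0],[0,0,0]]' --delta_rot '[[0,0,0.444],[0,0,0.444],[0,0,0.444],[0,0,0.444],[0,0,0.444],[0,0,0.444],[0,0,0.444],[0,0,0.444],[0,0,0.444],[0,0,0],[0,0,0]]' --gripper 0.055 --force 30

```text
clock: 7.85
position: [0.589, -0.1487, 0.1902]
ee_rot: [-0.0, 1.0, 0.02, -0.001]
contact_force: [0.1, 0.3, -0.5]
width: 0.0551
gripper_force: 0.0
```

```bash
python3 fz.py
python3 - <<'E'
from h import *
w=grab('wrist');P=wpts(w)
near=(abs(P[...,0]-.59)<.03)&(abs(P[...,1]+.148)<.03)
m=(near&(P[...,2]>.126)&(P[...,2]<.137)).astype(np.uint8)
q=P[m>0]; print(len(q),np.median(q[:,2]),cv2.minAreaRect((q[:,:2]*1000).astype(np.float32)))
E
```

```text
7.85 [ 589.04 -148.65  190.16] [-4.000e-04  9.998e-01  2.030e-02 -1.000e-03] [ 0.14  0.32 -0.49] [ 0.016 -0.035  0.007] 0.05512030775310159
1204 0.1309931308655004 ((589.775390625, -148.06314086914062), (27.798463821411133, 25.64439582824707), 2.9302005767822266)
```

send_rows --xyz '[[0.0007,0.0006,-0.03],[0,0,-0.03],[0,0,-0.02],[0,0,-0.015],[0,0,0],[0,0,0]]' --delta_rot '[[0,0,0],[0,0,0],[0,0,0],[0,0,0],[0,0,0],[0,0,0]]'

```text
clock: 8.5
position: [0.5903, -0.1463, 0.0964]
ee_rot: [-0.0, 1.0, 0.022, -0.0]
contact_force: [0.6, -0.4, 0.1]
width: 0.055
gripper_force: 0.0
```

send_rows --xyz '[[0,0,0],[0,0,0],[0,0,0],[0,0,0],[0,0,0],[0,0,0]]' --delta_rot '[[0,0,0],[0,0,0],[0,0,0],[0,0,0],[0,0,0],[0,0,0]]' --gripper 0.015 --force 40

```text
clock: 9.1
position: [0.5911, -0.1477, 0.0976]
ee_rot: [0.0, 1.0, 0.021, 0.001]
contact_force: [-0.8, 1.0, 5.5]
width: 0.0257
gripper_force: 40.2
```

```bash
python3 fz.py
```

```text
9.1 [ 591.05 -147.66   97.63] [2.000e-04 9.998e-01 2.110e-02 1.200e-03] [-0.79  1.05  5.48] [ 0.306  0.032 -0.014] 0.02567783326176817
```

send_rows --xyz '[[0,0,0.01],[0,0,0.02],[0,0,0.03],[0,0,0.04],[0,0,0.02],[0,0,0],[0,0,0]]' --delta_rot '[[0,0,0],[0,0,0],[0,0,0],[0,0,0],[0,0,0],[0,0,0],[0,0,0]]'

```text
clock: 9.8
position: [0.5897, -0.1475, 0.2158]
ee_rot: [-0.0, 1.0, 0.021, -0.0]
contact_force: [-0.8, -0.1, -1.1]
width: 0.0256
gripper_force: 39.5
```

```bash
python3 fz.py
cat > leaf.py <<'E'
from h import *
from scipy.spatial.transform import Rotation as R
w=grab('wrist');P=wpts(w);s=readout.get_state()
q=s['ee_rot'];M=R.from_quat([q[1],q[2],q[3],q[0]]).as_matrix()
L=(P-s['position'])@M*1000   # tool frame mm: x, y, z(down)
m=(abs(L[...,1])<14)&(abs(L[...,0])<20)&(L[...,2]>0)&(L[...,2]<78)&(w['depth']>0)
for z in range(-4,78,6):
    k=m&(abs(L[...,2]-z-3)<3)
    if k.sum(): print(z+3,k.sum(),np.percentile(L[k][:,1],[1,10,50,90,99]).round(2),np.median(L[k][:,0]).round(1))
E
python3 leaf.py
python3 - <<'E'
from h import *
w=load('wrist');save(w,'f.png',(150,150,400,384),2.4)
E
```

```text
9.8 [ 589.67 -147.52  215.82] [-0.000e+00  9.998e-01  2.120e-02 -4.000e-04] [-0.84 -0.06 -1.1 ] [ 0.01   0.046 -0.026] 0.025617684061433395
-1 79 [-12.67 -10.54  -1.41  10.34  11.89] 11.2
5 212 [-12.6  -10.13  -0.09  10.08  12.63] 11.2
11 93 [-12.58 -10.36   1.3   10.2   12.51] 11.3
17 12 [0.79 0.85 3.14 4.23 4.31] 8.0
23 25 [0.79 0.8  2.6  4.38 4.47] 7.9
29 26 [0.82 1.14 2.67 4.53 4.62] 8.0
35 23 [0.84 0.98 2.82 4.55 4.74] 8.0
41 20 [0.87 0.88 2.52 4.16 4.71] 7.9
47 19 [0.89 0.91 2.29 4.26 4.33] 8.0
53 16 [0.92 1.27 3.   4.42 4.46] 8.0
59 17 [0.94 0.95 2.4  4.12 4.56] 8.0
65 15 [0.97 0.98 2.46 4.65 4.69] 8.0
71 13 [1.   1.15 2.54 4.6  4.79] 8.0
77 6 [1.05 1.4  2.57 4.11 4.13] 8.0
```

View pics/f.png

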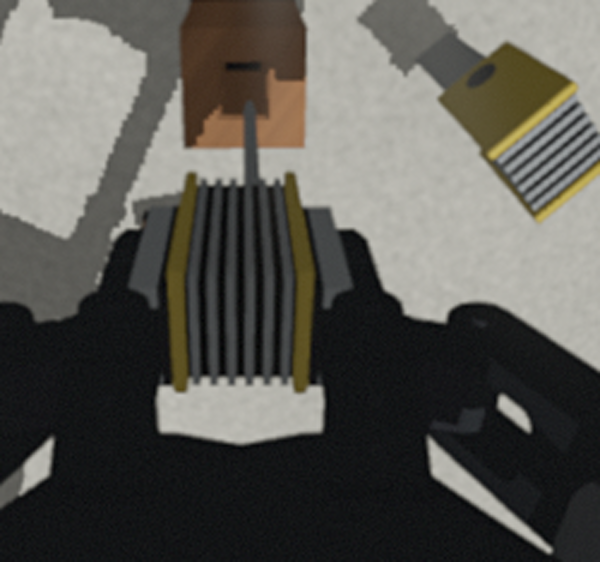

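send_rows --xyz '[[-0.0022,0.0283,0],[-0.0022,0.0283,0],[-0.0022,0.0283,0],[-0.0022,0.0283,0],[-0.0022,0.0283,0],[-0.0022,0.0283,0],[-0.0022,0.0283,0],[-0.0022,0.0283,0],[-0.0022,0.0283,0],[-0.0022,0.0283,0],[0,0,0],[0,0,0]]' --delta_rot '[[0,0,-0.395],[0,0,-0.395],[0,0,-0.395],[0,0,-0.395],[0,0,-0.395],[0,0,-0.395],[0,0,-0.395],[0,0,-0.395],[0,0,-0.395],[0,0,-0.395],[0,0,0],[0,0,0]]'

```text
clock: 11.05
position: [0.5671, 0.1356, 0.2143]
ee_rot: [0.001, 1.0, -0.012, -0.002]
contact_force: [0.2, 0.8, -1.0]
width: 0.0253
gripper_force: 39.8
```

```bash
python3 fz.py; python3 leaf.py | tail -4; python3 blk.py
```

```text
11.05 [567.1  135.57 214.3 ] [ 7.000e-04  9.999e-01 -1.240e-02 -1.900e-03] [ 0.22  0.77 -1.02] [-0.019  0.032 -0.042] 0.02531973363528422
59 15 [0.03 0.32 2.15 3.59 3.63] 7.1
65 16 [0.05 0.06 1.53 3.36 3.74] 7.0
71 16 [0.08 0.45 2.31 3.82 3.88] 6.9
77 5 [0.13 0.41 1.63 2.86 3.14] 6.9
[0.5677 0.1346 0.215 ] [ 0.01 -0.86 -1.83]
orange 39 [143.48 143.48 144.52 145.56]
flagface 59 139.4760103209647
block front face 35 164.72
block top start 657 [164.73 165.07 165.15]
rear face 0
```

send_rows --xyz '[[0,0,-0.015],[0,0,-0.015],[0,0,-0.012],[0,0,-0.006],[0,0,0],[0,0,0],[0,0,0]]' --delta_rot '[[0,0,0],[0,0,0],[0,0,0],[0,0,0],[0,0,0],[0,0,0],[0,0,0]]'

```text
clock: 11.85
position: [0.5689, 0.1354, 0.1691]
ee_rot: [-0.0, 1.0, -0.013, 0.001]
contact_force: [0.3, 0.2, -1.3]
width: 0.0253
gripper_force: 39.8
```

```bash
python3 fz.py; python3 leaf.py|tail -9
python3 - <<'E'
from h import *
w=load('wrist');P=wpts(w);yw=np.array([np.sin(np.radians(1.5)),np.cos(np.radians(1.5))]);T=P[...,:2]@yw*1000
hh=cv2.cvtColor(w['color'],cv2.COLOR_RGB2HSV)
f=(abs(P[...,0]-.566)<.019)&(abs(T-139)<2)&(P[...,2]>.06)&(P[...,2]<.094);print('flag',f.sum(),np.median(T[f]) if f.any() else '')
l=(abs(P[...,0]-.572)<.012)&(T>140.3)&(T<153)&(P[...,2]>.082)&(P[...,2]<.15)
for z in(.09,.1,.11,.12,.13,.14):
    k=l&(abs(P[...,2]-z)<.005); print(z,k.sum(),(T[k].min().round(2),T[k].max().round(2),P[k][:,0].mean().round(4)) if k.any() else '')
E
```

```text
11.85 [568.87 135.36 169.06] [-0.000e+00  9.999e-01 -1.320e-02  8.000e-04] [ 0.3   0.23 -1.3 ] [-0.023 -0.011 -0.017] 0.02532857276411524
29 28 [0.65 0.66 2.51 4.31 4.39] 7.4
35 20 [0.67 0.68 2.59 4.47 4.54] 7.5
41 21 [0.69 0.7  2.68 4.02 4.6 ] 7.5
47 16 [0.71 0.71 2.07 3.75 4.08] 7.4
53 20 [0.73 0.74 2.46 4.17 4.24] 7.4
59 16 [0.76 1.1  2.54 4.29 4.35] 7.4
65 14 [0.77 0.78 2.25 4.21 4.42] 7.4
71 185 [ 1.41 10.86 12.3  13.73 13.97] 2.5
77 24 [ 0.99  2.34 10.9  12.72 13.74] 6.0
flag 84 139.40751416951235
0.09 17 (np.float64(146.35), np.float64(149.49), np.float64(0.5762))
0.1 26 (np.float64(145.71), np.float64(149.53), np.float64(0.5762))
0.11 24 (np.float64(145.94), np.float64(149.56), np.float64(0.5762))
0.12 31 (np.float64(146.11), np.float64(149.59), np.float64(0.5762))
0.13 32 (np.float64(145.69), np.float64(149.62), np.float64(0.5763))
0.14 47 (np.float64(145.82), np.float64(149.65), np.float64(0.5762))
```

send_rows --xyz '[[0,-0.002,0],[0,-0.002,0],[0,-0.001,0],[0,0,0],[0,0,0]]' --delta_rot '[[0,0,0],[0,0,0],[0,0,0],[0,0,0],[0,0,0]]'

```text
clock: 12.4
position: [0.5683, 0.1304, 0.1684]
ee_rot: [-0.0, 1.0, -0.013, 0.0]
contact_force: [-0.2, 0.7, -1.2]
width: 0.0253
gripper_force: 39.8
```

send_rows --xyz '[[0,-0.0005,0],[0,0,0]]' --delta_rot '[[0,0,0],[0,0,0]]'

```text
clock: 12.6
position: [0.5683, 0.1299, 0.1683]
ee_rot: [0.0, 1.0, -0.013, -0.0]
contact_force: [-0.3, 0.7, -1.2]
width: 0.0252
gripper_force: 39.8
```

send_rows --xyz '[[0,-0.0005,0],[0,0,0]]' --delta_rot '[[0,0,0],[0,0,0]]'

```text
clock: 12.8
position: [0.5683, 0.1294, 0.1683]
ee_rot: [0.0, 1.0, -0.013, -0.0]
contact_force: [-0.3, 0.7, -0.7]
width: 0.0257
gripper_force: 39.8
```

```bash
cat > lf.py <<'E'
from h import *
w=grab('wrist');P=wpts(w);yw=np.array([np.sin(np.radians(1.5)),np.cos(np.radians(1.5))]);T=P[...,:2]@yw*1000
s=readout.get_state();print((s['position']*1000).round(2),s['contact_force'].round(2),s['moment'].round(3))
f=(abs(P[...,0]-.566)<.019)&(abs(T-139)<2)&(P[...,2]>.06)&(P[...,2]<.094)&((P[...,0]<.555)|(P[...,0]>.579));print('flag',f.sum(),np.median(T[f]) if f.any() else '')
l=(abs(P[...,0]-.576)<.0025)&(T>139)&(T<153)
for z in(.085,.09,.1,.105,.11,.12,.13,.14):
    k=l&(abs(P[...,2]-z)<.005); print(z,k.sum(),(T[k].min().round(2),T[k].max().round(2),P[k][:,0].mean().round(4)) if k.any() else '')
E
python3 lf.py
```

```text
[568.28 129.4  168.33] [ 0.77 -0.2  -1.71] [0.015 0.    0.027]
flag 7 139.35825802171834
0.085 15 (np.float64(139.37), np.float64(142.66), np.float64(0.5754))
0.09 15 (np.float64(140.29), np.float64(143.46), np.float64(0.5755))
0.1 27 (np.float64(139.69), np.float64(143.49), np.float64(0.5755))
0.105 26 (np.float64(139.79), np.float64(143.51), np.float64(0.5755))
0.11 27 (np.float64(139.87), np.float64(143.53), np.float64(0.5755))
0.12 29 (np.float64(140.08), np.float64(143.56), np.float64(0.5756))
0.13 38 (np.float64(139.67), np.float64(143.6), np.float64(0.5755))
0.14 41 (np.float64(139.83), np.float64(143.63), np.float64(0.5755))
```

send_rows --xyz '[[0,-0.0003,0],[0,0,0]]' --delta_rot '[[0,0,0],[0,0,0]]'

```text
clock: 13.05
position: [0.5683, 0.1292, 0.1683]
ee_rot: [-0.0, 1.0, -0.013, -0.0]
contact_force: [0.4, -0.6, -1.7]
width: 0.0256
gripper_force: 39.8
```

send_rows --xyz '[[0,-0.0003,0],[0,0,0]]' --delta_rot '[[0,0,0],[0,0,0]]'

```text
clock: 13.25
position: [0.5683, 0.129, 0.1683]
ee_rot: [-0.0, 1.0, -0.013, -0.0]
contact_force: [-0.7, 0.9, -1.6]
width: 0.0254
gripper_force: 39.8
```

send_rows --xyz '[[0,-0.0003,0],[0,0,0]]' --delta_rot '[[0,0,0],[0,0,0]]'

```text
clock: 13.45
position: [0.5683, 0.1289, 0.1683]
ee_rot: [-0.0, 1.0, -0.013, 0.0]
contact_force: [-0.3, 2.0, -0.6]
width: 0.0253
gripper_force: 39.8
```

send_rows --xyz '[[0,0,-0.002],[0,0,-0.003],[0,0,-0.003],[0,0,-0.002],[0,0,0]]' --delta_rot '[[0,0,0],[0,0,0],[0,0,0],[0,0,0],[0,0,0]]'

```text
clock: 13.95
position: [0.5682, 0.1289, 0.1579]
ee_rot: [-0.0, 1.0, -0.013, -0.0]
contact_force: [1.0, 3.3, -3.0]
width: 0.0255
gripper_force: 39.7
```

send_rows --xyz '[[0,0,-0.002],[0,0,-0.002],[0,0,0]]' --delta_rot '[[0,0,0],[0,0,0],[0,0,0]]'

```text
clock: 14.25
position: [0.5683, 0.1288, 0.1541]
ee_rot: [-0.0, 1.0, -0.013, 0.0]
contact_force: [1.7, 3.4, -1.7]
width: 0.0254
gripper_force: 39.8
```

send_rows --xyz '[[0,0,-0.002],[0,0,-0.002],[0,0,0]]' --delta_rot '[[0,0,0],[0,0,0],[0,0,0]]'

```text
clock: 14.55
position: [0.5683, 0.1288, 0.1501]
ee_rot: [-0.0, 1.0, -0.013, 0.0]
contact_force: [0.8, 4.5, -0.1]
width: 0.0258
gripper_force: 39.9
```

send_rows --xyz '[[0,0,-0.002],[0,0,-0.002],[0,0,0]]' --delta_rot '[[0,0,0],[0,0,0],[0,0,0]]'

```text
clock: 14.85
position: [0.5685, 0.1288, 0.1465]
ee_rot: [-0.0, 1.0, -0.013, 0.0]
contact_force: [0.6, 5.0, 0.9]
width: 0.0253
gripper_force: 40.4
```

send_rows --xyz '[[0,0.0003,0],[0,0,0]]' --delta_rot '[[0,0,0],[0,0,0]]'

```text
clock: 15.05
position: [0.5685, 0.1289, 0.1465]
ee_rot: [-0.0, 1.0, -0.013, 0.0]
contact_force: [0.6, 4.7, 3.1]
width: 0.0255
gripper_force: 40.3
```

send_rows --xyz '[[0,0,-0.002],[0,0,-0.001],[0,0,0]]' --delta_rot '[[0,0,0],[0,0,0],[0,0,0]]'

```text
clock: 15.35
position: [0.5687, 0.1289, 0.1438]
ee_rot: [-0.0, 1.0, -0.013, 0.001]
contact_force: [-0.3, 5.3, 3.5]
width: 0.0256
gripper_force: 40.7
```

send_rows --xyz '[[0,0,-0.002],[0,0,-0.001],[0,0,0]]' --delta_rot '[[0,0,0],[0,0,0],[0,0,0]]'

```text
clock: 15.65
position: [0.5687, 0.1289, 0.1408]
ee_rot: [-0.0, 1.0, -0.013, 0.001]
contact_force: [0.9, 5.4, 5.4]
width: 0.0256
gripper_force: 40.7
```

send_rows --xyz '[[0,0,-0.002],[0,0,-0.001],[0,0,0]]' --delta_rot '[[0,0,0],[0,0,0],[0,0,0]]'

```text
clock: 15.95
position: [0.5687, 0.1289, 0.1376]
ee_rot: [-0.0, 1.0, -0.013, 0.001]
contact_force: [0.8, 4.6, 3.7]
width: 0.0253
gripper_force: 40.7
```

send_rows --xyz '[[0,0.0003,0],[0,0,0]]' --delta_rot '[[0,0,0],[0,0,0]]'

```text
clock: 16.15
position: [0.5687, 0.129, 0.1376]
ee_rot: [0.0, 1.0, -0.013, 0.0]
contact_force: [1.0, 3.7, 5.3]
width: 0.0252
gripper_force: 40.6
```

```bash
python3 fz.py; python3 leaf.py
```

```text
16.15 [568.69 128.99 137.57] [ 2.000e-04  9.999e-01 -1.310e-02  5.000e-04] [1.   3.66 5.25] [ 0.907 -0.137 -0.059] 0.02517268096107686
-1 81 [-12.75 -10.52   1.02   9.93  12.17] 10.8
5 219 [-12.93 -10.39  -0.56  10.18  12.23] 10.7
11 128 [-12.87 -10.56  -0.58   9.59  12.12] 10.7
17 10 [0.56 0.56 3.18 4.07 4.09] 7.3
23 26 [0.57 0.58 2.38 4.15 4.22] 7.4
29 25 [0.59 0.6  2.42 4.04 4.35] 7.4
35 21 [0.61 0.62 2.52 4.4  4.48] 7.3
41 239 [0.88 4.53 6.63 9.02 9.24] 8.6
47 41 [0.65 1.32 4.68 8.59 9.3 ] 17.2
53 33 [0.67 0.82 4.12 8.24 9.28] 7.6
59 29 [0.69 1.4  4.28 8.39 9.14] 7.7
65 41 [-11.44   0.71   4.42   8.01   9.35] 7.6
71 394 [-1.374e+01 -1.238e+01 -6.790e+00 -1.000e-02  7.430e+00] -0.1
77 74 [-13.84 -12.09  -3.87   5.84   8.58] 6.3
```

send_rows --xyz '[[0,0.0001,-0.002],[0,0,-0.002],[0,0,-0.001],[0,0,0]]' --delta_rot '[[0,0,0],[0,0,0],[0,0,0],[0,0,0]]'

```text
clock: 16.6
position: [0.5681, 0.129, 0.1319]
ee_rot: [0.0, 1.0, -0.013, -0.0]
contact_force: [0.9, 3.5, 3.1]
width: 0.026
gripper_force: 40.4
```

send_rows --xyz '[[0,0,-0.002],[0,0,-0.002],[0,0,-0.001],[0,0,0]]' --delta_rot '[[0,0,0],[0,0,0],[0,0,0],[0,0,0]]'

```text
clock: 17.0
position: [0.5679, 0.1291, 0.1269]
ee_rot: [0.0, 1.0, -0.013, -0.0]
contact_force: [1.0, 3.0, 2.2]
width: 0.0254
gripper_force: 40.4
```

send_rows --xyz '[[0,0,-0.002],[0,0,-0.002],[0,0,-0.001],[0,0,0]]' --delta_rot '[[0,0,0],[0,0,0],[0,0,0],[0,0,0]]'

```text
clock: 17.4
position: [0.568, 0.1291, 0.1219]
ee_rot: [0.0, 1.0, -0.013, -0.0]
contact_force: [-0.2, 2.9, 1.2]
width: 0.0257
gripper_force: 40.3
```

```bash
cat > case.py <<'E'
from h import *
w=grab('wrist');P=wpts(w);s=readout.get_state();print(s['clock'],(s['position']*1000).round(2),s['contact_force'].round(2),s['moment'].round(3))
yw=np.array([np.sin(np.radians(1.5)),np.cos(np.radians(1.5))]);T=P[...,:2]@yw*1000
p=s['position']
k=(abs(P[...,0]-p[0]-.013)<.004)&(abs(P[...,1]-p[1])<.013)&(P[...,2]>p[2]-.02)&(P[...,2]<p[2]+.02)
print('case front lowest z',k.sum(),np.percentile(P[k][:,2],[0,1,3]).round(4))
k=(abs(P[...,0]-p[0])<.015)&(abs(P[...,1]-p[1])<.013)&(P[...,2]>p[2]+.03)&(P[...,2]<p[2]+.045)
if k.any(): print('case top',np.median(P[k][:,2]))
r=(T>185)&(T<196)&(P[...,2]>.074)&(P[...,2]<.091)&(abs(P[...,0]-.567)<.02);print('rear',r.sum(),np.median(T[r]).round(2) if r.any() else '')
f=(abs(P[...,0]-.566)<.019)&(abs(T-136.7)<4)&(P[...,2]>.094)&(P[...,2]<.1);print('flag top z',f.sum(),np.median(P[f][:,2]) if f.any() else '')
b=(abs(P[...,0]-.567)<.019)&(P[...,2]>.091)&(P[...,2]<.097)&(T>158)&(T<196);print('block top',b.sum(),np.percentile(T[b],[1,2,98,99]).round(2) if b.any() else '')
E
python3 case.py
```

```text
17.45 [568.   129.04 121.94] [0.37 3.24 1.49] [ 0.484 -0.138  0.019]
case front lowest z 1298 [0.1088 0.1105 0.1114]
case top 0.15529202922078666
rear 0 
flag top z 171 0.09755983098123608
block top 1736 [165.33 165.67 189.35 189.71]
```

send_rows --xyz '[[0,0,-0.002],[0,0,-0.002],[0,0,-0.002],[0,0,-0.001],[0,0,0],[0,0,0]]' --delta_rot '[[0,0,0],[0,0,0],[0,0,0],[0,0,0],[0,0,0],[0,0,0]]'

```text
clock: 18.05
position: [0.5682, 0.1291, 0.115]
ee_rot: [0.0, 1.0, -0.013, -0.0]
contact_force: [-0.0, 0.8, 0.3]
width: 0.0255
gripper_force: 40.2
```

```bash
python3 case.py
```

```text
18.1 [568.18 129.03 115.01] [1.04 1.4  1.19] [ 0.345 -0.11  -0.082]
case front lowest z 1416 [0.0957 0.0968 0.0973]
case top 0.14834225598955142
rear 0 
flag top z 134 0.09743145090041642
block top 1758 [165.32 165.59 189.4  189.65]
```

send_rows --xyz '[[0,-0.0001,-0.001],[0,0,-0.001],[0,0,-0.0005],[0,0,0],[0,0,0],[0,0,0]]' --delta_rot '[[0,0,0],[0,0,0],[0,0,0],[0,0,0],[0,0,0],[0,0,0]]'

```text
clock: 18.7
position: [0.5682, 0.1291, 0.1128]
ee_rot: [0.0, 1.0, -0.013, -0.0]
contact_force: [0.4, 0.9, 2.1]
width: 0.0252
gripper_force: 40.4
```

```bash
python3 case.py
python3 - <<'E'
from h import *
d=grab('scene');save(d,'g.png',(270,190,370,260),7)
E
```

```text
18.75 [568.3  129.07 112.83] [0.81 1.94 2.58] [ 0.329 -0.018  0.037]
case front lowest z 1393 [0.0929 0.0966 0.0973]
case top 0.1461581851396812
rear 0 
flag top z 122 0.097457656668911
block top 1765 [165.3  165.56 189.46 189.74]
```

View pics/g.png

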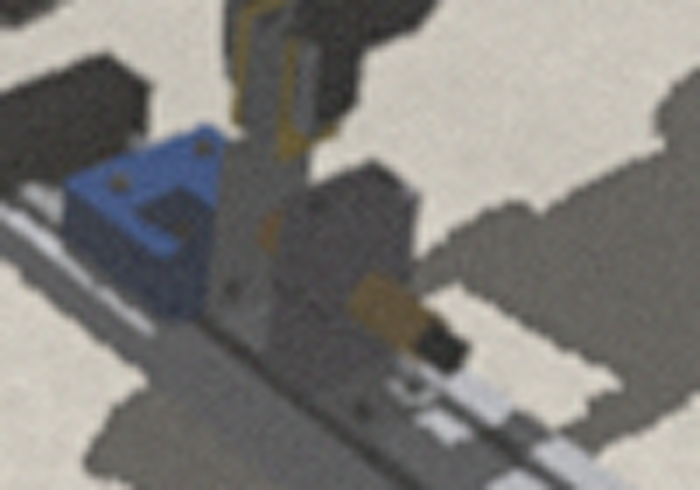

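send_rows --xyz '[[0,0,0.002],[0,0,0.003],[0,0,0.004],[0,0,0.005],[0,0,0.005],[0,0,0]]' --delta_rot '[[0,0,0],[0,0,0],[0,0,0],[0,0,0],[0,0,0],[0,0,0]]'

```text
clock: 19.4
position: [0.568, 0.1291, 0.1329]
ee_rot: [0.0, 1.0, -0.013, -0.0]
contact_force: [-1.7, 1.6, 0.5]
width: 0.0254
gripper_force: 40.2
```

send_rows --xyz '[[0,0,0.005],[0,0,0.005],[0,0,0.005],[0,0,0.005],[0,0,0]]' --delta_rot '[[0,0,0],[0,0,0],[0,0,0],[0,0,0],[0,0,0]]'

```text
clock: 19.9
position: [0.5692, 0.129, 0.1532]
ee_rot: [0.0, 1.0, -0.013, 0.001]
contact_force: [0.5, 0.4, -0.9]
width: 0.0254
gripper_force: 40.0
```

send_rows --xyz '[[0,0,0.005],[0,0,0.005],[0,0,0.005],[0,0,0.005],[0,0,0]]' --delta_rot '[[0,0,0],[0,0,0],[0,0,0],[0,0,0],[0,0,0]]'

```text
clock: 20.4
position: [0.5688, 0.129, 0.1729]
ee_rot: [0.0, 1.0, -0.013, 0.001]
contact_force: [-0.1, 1.2, -0.4]
width: 0.0256
gripper_force: 40.0
```

send_rows --xyz '[[0,0.0005,0.01],[0,0.0005,0.015],[0,0,0.02],[0,0,0.02],[0,0,0],[0,0,0],[0,0,0]]' --delta_rot '[[0,0,0],[0,0,0],[0,0,0],[0,0,0],[0,0,0],[0,0,0],[0,0,0]]'

```text
clock: 21.1
position: [0.5675, 0.1299, 0.2357]
ee_rot: [0.0, 1.0, -0.013, -0.001]
contact_force: [0.1, -0.0, -1.9]
width: 0.0254
gripper_force: 40.0
```

```bash
python3 fz.py; python3 blk.py; python3 leaf.py | tail -3
```

```text
21.1 [567.47 129.89 235.66] [ 3.000e-04  9.999e-01 -1.320e-02 -1.100e-03] [ 0.11 -0.02 -1.91] [-0.006  0.04  -0.059] 0.025418928302806894
[0.5674 0.1299 0.2355] [-0.66  0.15 -1.13]
orange 40 [144.59 144.6  144.6  145.67]
flagface 29 139.5036442351825
block front face 46 165.58
block top start 546 [165.48 165.58 165.64]
rear face 1 190.11
65 12 [0.73 0.81 2.58 4.29 4.4 ] 7.2
71 16 [0.75 0.76 2.64 4.48 4.55] 7.2
77 6 [0.8  1.15 1.93 3.45 3.79] 7.2
```

send_rows --xyz '[[0.0023,-0.0278,0],[0.0023,-0.0278,0],[0.0023,-0.0278,0],[0.0023,-0.0278,0],[0.0023,-0.0278,0],[0.0023,-0.0278,0],[0.0023,-0.0278,0],[0.0023,-0.0278,0],[0.0023,-0.0278,0],[0.0023,-0.0278,0],[0,0,0],[0,0,0]]' --delta_rot '[[0,0,0.395],[0,0,0.395],[0,0,0.395],[0,0,0.395],[0,0,0.395],[0,0,0.395],[0,0,0.395],[0,0,0.395],[0,0,0.395],[0,0,0.395],[0,0,0],[0,0,0]]'

```text
clock: 22.4
position: [0.5908, -0.1482, 0.2358]
ee_rot: [-0.001, 1.0, 0.021, -0.001]
contact_force: [-0.1, 0.4, -0.7]
width: 0.0255
gripper_force: 40.1
```

send_rows --xyz '[[0,0,-0.02],[0,0,-0.015],[0,0,-0.01],[0,0,0],[0,0,0],[0,0,0]]' --delta_rot '[[0,0,0],[0,0,0],[0,0,0],[0,0,0],[0,0,0],[0,0,0]]'

```text
clock: 23.0
position: [0.5919, -0.1478, 0.1928]
ee_rot: [0.0, 1.0, 0.021, 0.001]
contact_force: [0.1, -0.0, -1.2]
width: 0.0256
gripper_force: 40.2
```

```bash
python3 fz.py; python3 leaf.py|tail -5
python3 - <<'E'
from h import *
w=load('wrist');save(w,'h.png',(190,100,320,250),4);P=wpts(w)
m=((abs(P[...,0]-.588)<.04)&(abs(P[...,1]+.148)<.035)&(P[...,2]>.079)&(P[...,2]<.09))
q=P[m];print(len(q),cv2.minAreaRect((q[:,:2]*1000).astype(np.float32)),q[:,:2].min(0),q[:,:2].max(0))
h=P[(abs(P[...,0]-.588)<.02)&(abs(P[...,1]+.148)<.02)&(P[...,2]<.07)&(P[...,2]>-.01)];print('slot',len(h),(np.percentile(h,[2,98],axis=0)*1000).round(1) if len(h) else '')
E
```

```text
23.0 [ 591.89 -147.76  192.76] [3.000e-04 9.998e-01 2.150e-02 8.000e-04] [ 0.05 -0.04 -1.22] [-0.032  0.017  0.008] 0.025558769302050213
53 16 [0.56 0.89 1.97 4.01 4.07] 7.3
59 17 [0.57 0.58 2.68 4.12 4.18] 7.3
65 13 [0.59 0.6  2.07 4.11 4.27] 7.2
71 17 [0.61 1.06 2.84 4.34 4.41] 7.3
77 7 [0.67 1.08 2.17 3.71 3.73] 7.5
2573 ((588.2899780273438, -148.36923217773438), (51.29148864746094, 50.204280853271484), 2.7259039878845215) [ 0.56210976 -0.17459987] [ 0.61505594 -0.12229877]
slot 318 [[ 576.9 -157.7    8.8]
 [ 590.8 -139.4   69.2]]
```

View pics/h.png

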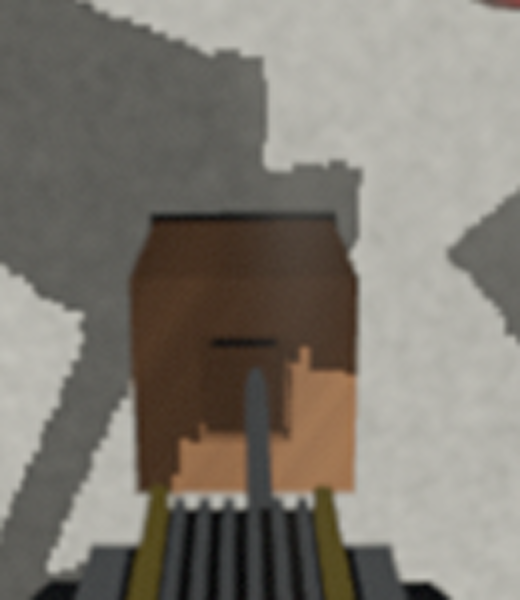

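send_rows --xyz '[[-0.0015,0,0],[0,0,-0.008],[0,0,-0.008],[0,0,0],[0,0,0]]' --delta_rot '[[0,0,0],[0,0,0],[0,0,0],[0,0,0],[0,0,0]]'

```text
clock: 23.55
position: [0.5894, -0.1478, 0.1752]
ee_rot: [-0.0, 1.0, 0.021, -0.001]
contact_force: [-0.2, -0.6, -1.1]
width: 0.0256
gripper_force: 40.2
```

```bash
python3 fz.py; python3 leaf.py|tail -3
```

```text
23.55 [ 589.44 -147.84  175.17] [-2.000e-04  9.998e-01  2.120e-02 -6.000e-04] [-0.22 -0.6  -1.12] [-0.021  0.044 -0.015] 0.025572667336717654
65 13 [0.53 0.68 2.01 4.03 4.21] 7.0
71 14 [0.54 0.77 2.43 4.3  4.36] 7.0
77 10 [0.56 0.56 2.1  3.61 3.62] 7.2
```

send_rows --xyz '[[0.0006,0,-0.005],[0,0,-0.007],[0,0,-0.007],[0,0,0]]' --delta_rot '[[0,0,0],[0,0,0],[0,0,0],[0,0,0]]'

```text
clock: 24.0
position: [0.5894, -0.1475, 0.1552]
ee_rot: [-0.001, 1.0, 0.021, -0.001]
contact_force: [0.4, -0.2, -1.1]
width: 0.0259
gripper_force: 40.2
```

send_rows --xyz '[[0,0,-0.01],[0,0,-0.01],[0,0,-0.01],[0,0,-0.01],[0,0,-0.008],[0,0,0],[0,0,0]]' --delta_rot '[[0,0,0],[0,0,0],[0,0,0],[0,0,0],[0,0,0],[0,0,0],[0,0,0]]'

```text
clock: 24.7
position: [0.5904, -0.1479, 0.1086]
ee_rot: [-0.0, 1.0, 0.021, -0.0]
contact_force: [-0.6, 0.3, -1.3]
width: 0.0254
gripper_force: 40.2
```

send_rows --xyz '[[0,0,-0.003],[0,0,-0.002],[0,0,0]]' --delta_rot '[[0,0,0],[0,0,0],[0,0,0]]'

```text
clock: 25.0
position: [0.5903, -0.1478, 0.1038]
ee_rot: [0.0, 1.0, 0.021, -0.0]
contact_force: [-0.1, 0.2, -0.4]
width: 0.0259
gripper_force: 40.2
```

send_rows --xyz '[[0,0,-0.001],[0,0,-0.001],[0,0,0]]' --delta_rot '[[0,0,0],[0,0,0],[0,0,0]]'

```text
clock: 25.3
position: [0.5903, -0.1479, 0.1017]
ee_rot: [0.0, 1.0, 0.021, -0.0]
contact_force: [0.2, 0.1, -1.1]
width: 0.0255
gripper_force: 40.2
```

send_rows --xyz '[[0,0,-0.001],[0,0,-0.001],[0,0,0]]' --delta_rot '[[0,0,0],[0,0,0],[0,0,0]]'

```text
clock: 25.6
position: [0.5902, -0.1478, 0.0996]
ee_rot: [-0.0, 1.0, 0.021, -0.0]
contact_force: [0.4, -0.3, -1.6]
width: 0.0254
gripper_force: 40.2
```

send_rows --xyz '[[0,0,-0.001],[0,0,0]]' --delta_rot '[[0,0,0],[0,0,0]]'

```text
clock: 25.8
position: [0.5903, -0.1478, 0.0987]
ee_rot: [-0.0, 1.0, 0.021, -0.0]
contact_force: [-0.2, 0.1, -0.6]
width: 0.0255
gripper_force: 40.2
```

send_rows --xyz '[[0,0,-0.0005],[0,0,0]]' --delta_rot '[[0,0,0],[0,0,0]]'

```text
clock: 26.0
position: [0.5903, -0.1479, 0.0983]
ee_rot: [0.0, 1.0, 0.021, -0.0]
contact_force: [-0.2, -0.1, -1.7]
width: 0.0255
gripper_force: 40.2
```

send_rows --xyz '[[0,0,-0.0008],[0,0,0]]' --delta_rot '[[0,0,0],[0,0,0]]'

```text
clock: 26.2
position: [0.5905, -0.1479, 0.0977]
ee_rot: [0.0, 1.0, 0.021, 0.0]
contact_force: [-0.7, 0.5, -0.1]
width: 0.0253
gripper_force: 40.2
```

send_rows --xyz '[[0,0,-0.0006],[0,0,0]]' --delta_rot '[[0,0,0],[0,0,0]]'

```text
clock: 26.4
position: [0.5905, -0.1479, 0.0977]
ee_rot: [0.0, 1.0, 0.021, 0.0]
contact_force: [-1.7, 0.4, 5.1]
width: 0.0257
gripper_force: 40.9
```

Seated: the case rests on the stand, with 5 N up. I release, rise and check.

send_rows --xyz '[[0,0,0],[0,0,0],[0,0,0],[0,0,0]]' --delta_rot '[[0,0,0],[0,0,0],[0,0,0],[0,0,0]]' --gripper 0.055

```text
clock: 26.8
position: [0.5903, -0.1479, 0.0967]
ee_rot: [-0.0, 1.0, 0.021, -0.0]
contact_force: [-0.6, -0.3, -0.5]
width: 0.0548
gripper_force: 0.0
```

send_rows --xyz '[[0,0,0.01],[0,0,0.02],[0,0,0.03],[0,0,0.04],[-0.03,0.03,0.02],[-0.03,0.04,0],[-0.03,0.04,0],[0,0,0],[0,0,0],[0,0,0]]' --delta_rot '[[0,0,0],[0,0,0],[0,0,0],[0,0,0],[0,0,0],[0,0,0],[0,0,0],[0,0,0],[0,0,0],[0,0,0]]'

```text
clock: 27.8
position: [0.5015, -0.0386, 0.2176]
ee_rot: [0.001, 1.0, 0.021, 0.001]
contact_force: [1.2, -1.1, -0.3]
width: 0.055
gripper_force: 0.0
```

```bash
python3 fz.py
python3 - <<'E'
from h import *
w=grab('wrist');save(w,'i.png',s=1.5);P=wpts(w)
near=(abs(P[...,0]-.59)<.03)&(abs(P[...,1]+.148)<.03)
m=near&(P[...,2]>.124)&(P[...,2]<.139);q=P[m];print(len(q),np.median(q[:,2]),cv2.minAreaRect((q[:,:2]*1000).astype(np.float32)))
a=grab('top');P=pts(a)
E
```

```text
27.8 [501.45 -38.56 217.61] [5.000e-04 9.998e-01 2.120e-02 1.000e-03] [ 1.18 -1.1  -0.29] [ 0.037  0.041 -0.046] 0.05498102181167561
971 0.1308377179913492 ((589.09228515625, -147.30731201171875), (28.252504348754883, 26.999889373779297), 2.2910242080688477)
```

View pics/i.png

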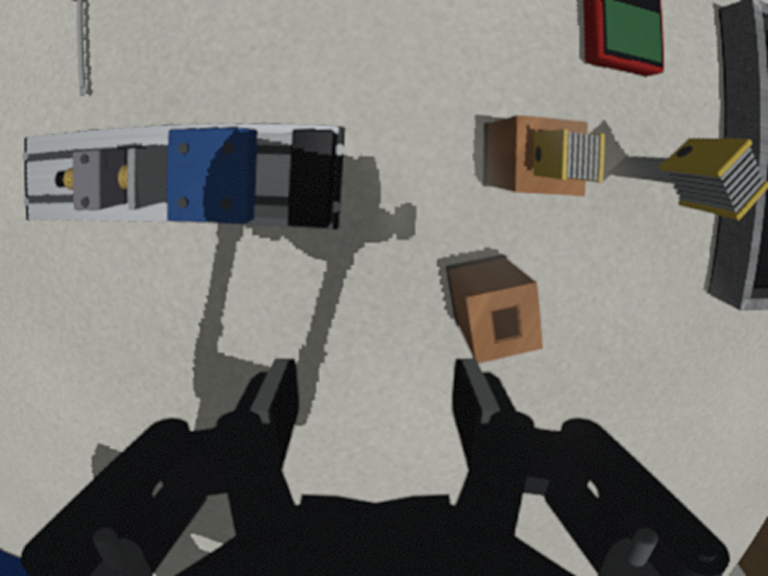

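```bash
python3 -c "
from rig import order
print(order.sign_off())"
```

```text
the job is handed in; nothing more can be done
None
```

I set the gap with the 4 mm leaf (cameras put it at about 4.1 ± 0.3 mm afterwards), drew the leaf straight out, hung the gauge back in the far stand and handed the job in at about 28 s of the 69 s allowed.

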